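# Snap the plug gauges back into the gauge rack

### The job

Put the two plug gauges that lie in the wooden V-rests back in the sloping gauge rack: press each one sideways into the empty pair of spring clips made for its handle, long gauging end uppermost, until it has snapped fully home in both clips. The clip pairs are set at different heights on their studs, so go by feel and do not keep pushing hard once a gauge is home. Never drop a gauge on the bench, and leave the gauge already in the rack and the other things where they are.

Things in the scene. Friction and masses are not known exactly. Their poses are not given: they have to be found in the camera images.
- gauge_large: plug gauge: plain aluminium cylindrical handle 28 mm in diameter, 120 mm long, with a steel gauging member on each end: the LONG one (diameter 23 mm, 36 mm long) at +x, the SHORT one (16 mm long) at -x; 172 mm overall, about 0.3 kg. Origin on the axis at the handle's middle, x along the axis to the long member. Starts in a V-rest, axis 42 mm above the bench.
- gauge_large_long (a point): centre of the end face of its long member, 96 mm from the origin of gauge_large.
- gauge_small: plug gauge: plain aluminium cylindrical handle 20 mm in diameter, 120 mm long, with a steel gauging member on each end: the LONG one (diameter 15 mm, 36 mm long) at +x, the SHORT one (16 mm long) at -x; 172 mm overall, about 0.18 kg. Origin on the axis at the handle's middle, x along the axis to the long member. Starts in a V-rest, axis 36 mm above the bench.
- gauge_small_long (a point): centre of the end face of its long member, 96 mm from the origin of gauge_small.
- clips_large: pair of spring clips for the 28 mm handle (large pair), empty at start: 84 mm apart along the slope, each 18 mm wide, on a bridge bar set at some height on two studs. Origin on the rail face midway between them, x up the slope, y across, z out along the face's normal, the way a gauge goes in (along -z). A gauge fully home has its axis at y = 0 and, by the height set, z = 30 to 42 mm: not measured, to be felt.
- clips_large_upper_left (a joint): left (+y) jaw of the upper clip of the large pair, opening in rad, sprung shut: 0 with the clip empty, 0 to 0.02 with a gauge fully home, about 0.1 to 0.15 at the widest as a gauge passes the throat, which is 8 mm out from home.
- clips_large_upper_right (a joint): right (-y) jaw of the same clip, same values. A gauge pushed in along -z meets the lips about 20 mm before its axis is home (mouth about 31 mm wide, throat 22 mm); spreading the jaws takes about 4 to 8 N per clip, then it snaps down onto a hard saddle and the force only climbs.
- clips_large_lower_left (a joint): left jaw of the lower clip of the large pair, same values. A gauge fully home is held and does not slide; one end can be home while the other is not.
- clips_large_lower_right (a joint): right jaw of the lower clip of the large pair, same values.
- clips_small: pair of spring clips for the 20 mm handle (small pair), empty at start: 84 mm apart along the slope, each 18 mm wide, on a bridge bar set at some height on two studs. Origin on the rail face midway between them, x up the slope, y across, z out along the face's normal, the way a gauge goes in (along -z). A gauge fully home has its axis at y = 0 and, by the height set, z = 30 to 42 mm: not measured, to be felt.
- clips_small_upper_left (a joint): left (+y) jaw of the upper clip of the small pair, opening in rad, sprung shut: 0 with the clip empty, 0 to 0.02 with a gauge fully home, about 0.1 to 0.15 at the widest as a gauge passes the throat, which is 8 mm out from home.
- clips_small_upper_right (a joint): right (-y) jaw of the same clip, same values. A gauge pushed in along -z meets the lips about 17 mm before its axis is home (mouth about 25 mm wide, throat 15 mm); spreading the jaws takes about 4 to 8 N per clip, then it snaps down onto a hard saddle and the force only climbs.
- clips_small_lower_left (a joint): left jaw of the lower clip of the small pair, same values. A gauge fully home is held and does not slide; one end can be home while the other is not.
- clips_small_lower_right (a joint): right jaw of the lower clip of the small pair, same values.
- clips_medium: pair of spring clips like the others, for a 24 mm handle (medium pair), same frame. It already holds the third gauge. Leave alone.
- gauge_stored: third plug gauge (handle 24 mm in diameter, same lengths), already home in the medium clips, long member up and reaching 190 mm above the bench. Origin on its axis at the middle of the handle, x along the axis to the long member. Leave it where it is.
- rack: fixed gauge rack, 350 mm wide, 150 mm high: two flat steel rails along y on two grey sloping end frames at y = -170 and +170 mm. Its face rises away from the robot at 35 deg from horizontal; it is open between the rails. Three pairs of clips stand side by side at y = -100, 0, +100 mm, in any order. Origin on the bench under the middle; the middle of the rail face is 90 mm above it.
- rest_a: fixed wooden V-rest, base 112 x 56 x 10 mm, with two V-notched uprights 14 mm thick and 40 mm high at x = -42 and +42 mm, under the gauge's handle; 70 mm clear between the uprights. Origin under the base's centre, x along the gauge lying in it.
- rest_b: second V-rest, the same as rest_a.
- parts_bin: small blue plastic bin with bolts, 150 x 110 x 60 mm, origin under its centre. Leave where it is.
- toggle_clamp: hand toggle clamp with red grip, about 140 mm long and 120 mm high, origin under its base plate. Leave where it is.
Mind the look-alikes: they are no part of the job. Leave any green or turquoise look-alike of the gauge_large alone.

How it is judged:
At the end, for the whole second after the job is handed in: Both gauges at rest in their own clips, long member up: all four jaws shut round the handle (0.065 rad or less, so home within 2.5 mm), axis central within 3 mm and parallel to the slope within 0.04 rad, handle within 9 mm of the middle of its pair. The stored gauge within 8 mm of where it was (x of gauge_large in the frame of clips_large between -0.009 and 0.009 m and y of gauge_large in the frame of clips_large between -0.003 and 0.003 m and z of gauge_large in the frame of clips_large between 0.027 and 0.044 m and angle between the x axis of gauge_large and the x axis of clips_large, either way round below 0.04 rad and x of gauge_large_long in the frame of clips_large above 0.06 m and value of joint each of clips_large_upper_left, clips_large_upper_right, clips_large_lower_left, clips_large_lower_right, clips_small_upper_left, clips_small_upper_right, clips_small_lower_left, clips_small_lower_right below 0.065 rad and linear speed of each of gauge_large, gauge_small below 0.02 m/s and x of gauge_small in the frame of clips_small between -0.009 and 0.009 m and y of gauge_small in the frame of clips_small between -0.003 and 0.003 m and z of gauge_small in the frame of clips_small between 0.027 and 0.044 m and angle between the x axis of gauge_small and the x axis of clips_small, either way round below 0.04 rad and x of gauge_small_long in the frame of clips_small above 0.06 m and distance of gauge_stored from where it was at the start of the episode below 0.008 m); the robot touches nothing.
It fails at once if a gauge was dropped on the bench (height (world z) of any of gauge_large, gauge_small below 0.022 m).
It fails at once if a gauge was rammed into the rack's clips or rails with more than 120 N (contact force between any of gauge_large, gauge_small and clips_large above 120 N or contact force between any of gauge_large, gauge_small and clips_small above 120 N or contact force between any of gauge_large, gauge_small and rack above 120 N).
It fails at once if the gauge already in the rack was pulled out or pushed more than 12 mm (distance of gauge_stored from where it was at the start of the episode above 0.012 m).
It fails at once if the bin or the toggle clamp was moved more than 20 mm (distance of any of parts_bin, toggle_clamp from where it was at the start of the episode above 0.02 m).
It also fails if it takes over 61 s, if anything falls off the work surface, if the arm or the gripper's body presses on something with over 40 N, if the wrist force passes 120 N, or if a joint passes its speed limit or range.

### The arm

A 6-joint arm with a two-finger parallel gripper is mounted at the origin on the work surface. World frame = base frame: x ahead of the robot, y to its left, z up, the work surface at z = 0. Lengths are in m, angles in rad, forces in N, time in s.
With the tool pointing down it reaches from about 0.35 to 0.775 m from the base axis. Payload 7.3 kg.
Tool frame: the origin (TCP) lies between the finger pads; the fingertips stand 17 mm ahead of it and the grasp point (between the pads) lies 2 mm behind it; z points along the fingers, y is the line along which they close (so a half turn about z gives the same grasp; the last joint's range is limited). The gripper opens to 92 mm and grips with 3 to 60 N. Pads are 19 mm wide; open, the fingers measure 130 mm over their backs; the gripper's body (75 mm by 190 mm) begins 47 mm behind the grasp point.
Start: joints at [1.168, 0.342, 1.524, -0, 1.275, -0.146], TCP at [0.133, 0.508, 0.244] pointing down, gripper open.
Joint ranges: [-2.53, 2.53], [-0.77, 2.02], [0.04, 2.7], [-1, 4.14], [0.28, 2.66], [-3.11, 3.11]. Speed limits (rad/s): [2.57, 2.57, 3.14, 3.14, 3.14, 3.14].

### API

Orientations are given as [roll, pitch, yaw] about the fixed x, y, z axes, in that order (R = Rz(yaw) Ry(pitch) Rx(roll)).
In Python, from cell import robot, optics gives the robot as it stands.
- The arm moves only by the tool play_rows, never from a script. Its argument "rows" is a list of rows, each a list of 7 numbers: the shift along the tool's x, y, z in cm, then the turn, a rotation vector about the tool's x, y, z in rad, then the opening, from 0 (shut) to 1 (fully open). In form: [[tx, ty, tz, wx, wy, wz, grip], ...]. A call has 1 to 20 rows; each row is the pose to reach, as a shift and turn from the pose commanded when the call began, along the tool's axes at that moment; what a row does not reach only later rows make up. A row lasts 1/10 s, in which the tool goes at most 50 mm and 8.59 degrees, less where a joint would pass 70% of its speed; a pose out of reach is approached as far as the arm can. A call with a gripper value outside its range is refused whole. The fingers move at their own pace and stop on an object; "squeeze" is the grip in N (left out, the last holds). Time passes only in rows, so rows that repeat a pose let the fingers close. It gives the time, the measured TCP pose, the force, the opening and the grip force at its end, in the units of the state.
- robot.observe(): the state, without advancing time (a new reading comes with each control period).
- optics.read_camera(name): name is "side" or "top"; returns (picture, depth): 384x512x3 uint8, red, green, blue; 384x512 float32, m along the optical axis (not along the pixel's ray), 0 where there is no reading.
- optics.camera_model(name): a dict with "fx", "fy", "cx", "cy" (pixels), "origin" and "rotation" of the camera in the world. Camera axes: x right, y up, looking along -z (the intrinsics and any distortion apply to the point x, -y, -z); pixel columns grow to the right and rows downward; lengths in m; the calibration is good to about 2 mm. A picture is of the moment at which its call begins. camera_model takes no time and is no camera call.
- robot.hand_in(): hands the job in; it is judged then, once.
The state is a dict: "time": time; "qpos": joint angles; "qvel": joint speeds; "joint_efforts": joint torques, N m; "tool_pos": TCP position; "tool_rot": TCP orientation; "contact_force": force on the tool from outside, world axes, zero at the start; "torque": the same for the moment, N m; "opening": finger opening in m; "grip_force": force on a finger pad.
Only numpy, scipy, OpenCV 4.12 (cv2) and the standard library are available. Lean on these libraries where they do the work, as an engineer would, in place of code of your own. Each camera call takes 0.05 s, during which the arm holds its last target. There are 200 camera calls.

## Working session

There is one attempt and no reset: what is moved stays moved. The work goes in short steps, Python scripts to look and compute and a tool call to move; the robot and the scene stay as the last step left them, time stands still between calls to the robot, and variables do not carry over. Pictures are saved under pics/ and viewed, at most 10 in all, crops included, and the job is handed in when it is done.

Besides the shell and the picture viewer there is one more tool, called after "Emit:" by a JSON object that holds its "method" and its "body". play_rows: Moves the arm, as the interface text tells. Its arguments: {"type":"object","properties":{"rows":{"type":"array"},"squeeze":{"type":"number"}},"required":["rows"]}

```bash
ls; mkdir -p pics; cat > h.py <<'E'
import numpy as np, cv2
from cell import robot, optics
from scipy.spatial.transform import Rotation as R
def cloud(name):
    p,d=optics.read_camera(name); m=optics.camera_model(name)
    v,u=np.mgrid[0:d.shape[0],0:d.shape[1]]
    c=np.stack([(u-m['cx'])/m['fx']*d,-(v-m['cy'])/m['fy']*d,-d],-1)
    w=c@np.array(m['rotation']).T+np.array(m['origin'])
    w[d==0]=np.nan
    return p,w
E
python3 - <<'E'
from h import *
for n in('side','top'):
    p,w=cloud(n); cv2.imwrite(f'pics/{n}0.png',p[:,:,::-1]); np.save(f'{n}0.npy',w); print(n,optics.camera_model(n))
print(robot.observe())
E
```

```text
picsTraceback (most recent call last):
  File "<stdin>", line 3, in <module>
  File "h.py", line 8, in cloud
    w=c@np.array(m['rotation']).T+np.array(m['origin'])
      ~~~~~~~~~~~~~~~~~~~~~~~~~~~^~~~~~~~~~~~~~~~~~~~~~
ValueError: operands could not be broadcast together with shapes (384,512) (3,)
```

```bash
sed -i "s/np.array(m\['rotation'\]).T/R.from_euler('xyz',m['rotation']).as_matrix().T/" h.py
python3 - <<'E'
from h import *
for n in('side','top'):
    p,w=cloud(n); cv2.imwrite(f'pics/{n}0.png',p[:,:,::-1]); np.save(f'{n}0.npy',w); print(n,optics.camera_model(n))
    g=w[np.abs(w[...,2])<.01]; print(len(g), np.nanmedian(g[:,2]))
print(robot.observe())
E
```

```text
side {'fx': 433.2443263955739, 'fy': 433.2443263955739, 'cx': 265.65943397199925, 'cy': 189.05241787874272, 'origin': array([ 0.38901486, -1.01750539,  0.66824782]), 'rotation': array([ 1.06441543, -0.00992754, -0.06865434])}
88416 0.0006117178104481646
top {'fx': 408.1034960617192, 'fy': 408.1034960617192, 'cx': 259.71715218475794, 'cy': 190.61846503594532, 'origin': array([ 0.27031745, -0.00349553,  1.15343088]), 'rotation': array([ 0.19252933,  0.00640935, -1.5713638 ])}
143083 -0.0003073922043843602
{'time': 0.15, 'qpos': array([ 1.16798134e+00,  3.42548193e-01,  1.52480024e+00, -8.32953401e-06,
        1.27543461e+00, -1.46047419e-01]), 'qvel': array([-0.00219429, -0.00168226, -0.00159448,  0.00054535, -0.00027021,
        0.00041768]), 'joint_efforts': array([ 6.15799654e-04, -4.31467402e+01, -2.44353122e+01,  7.17247976e-02,
        5.38709247e-02, -6.54922542e-05]), 'tool_pos': array([0.13321334, 0.50750979, 0.24321121]), 'tool_rot': array([-3.14041378e+00, -1.65354554e-04,  2.88482742e+00]), 'contact_force': array([-1.23837809,  0.19384034, -0.3319955 ]), 'torque': array([-0.0662568 , -0.01984393,  0.00192287]), 'grip_force': 0.0, 'opening': 0.09158272407773099}
```

View pics/side0.png

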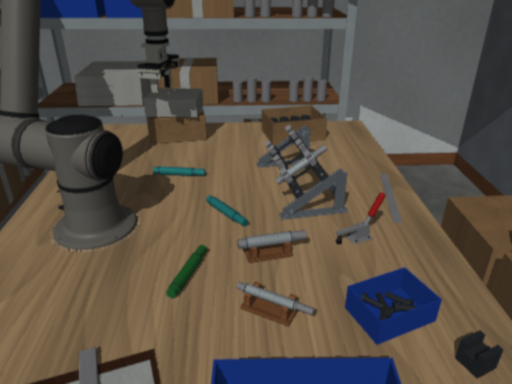

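View pics/top0.png

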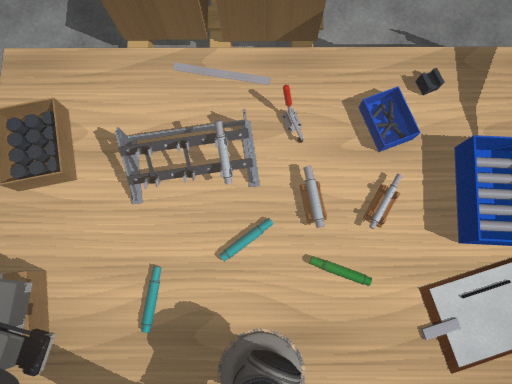

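```bash
python3 - <<'E'
import cv2,numpy as np
t=cv2.imread('pics/top0.png'); s=cv2.imread('pics/side0.png')
a=cv2.resize(t[100:210,105:270],None,fx=4.8,fy=4.8,interpolation=cv2.INTER_CUBIC)
cv2.imwrite('pics/c1.png',a)
b=cv2.resize(t[155:235,290:410],None,fx=3.3,fy=3.3,interpolation=cv2.INTER_CUBIC)
c=cv2.resize(s[120:220,250:370],None,fx=3.3,fy=3.3,interpolation=cv2.INTER_CUBIC)
o=np.zeros((330,800,3),np.uint8); o[:b.shape[0],:396]=b[:,:396]; o[:330,400:796]=c[:330,:396]; cv2.imwrite('pics/c2.png',o)
E
```

```text
(no output)
```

View pics/c1.png

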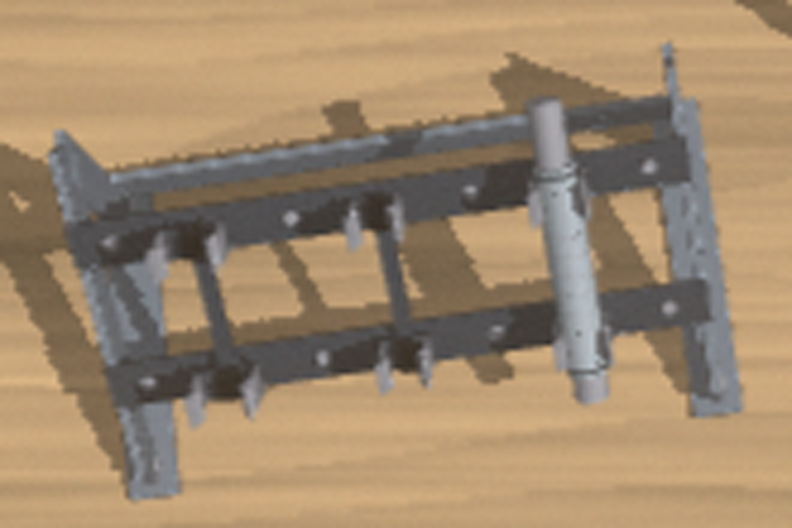

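View pics/c2.png

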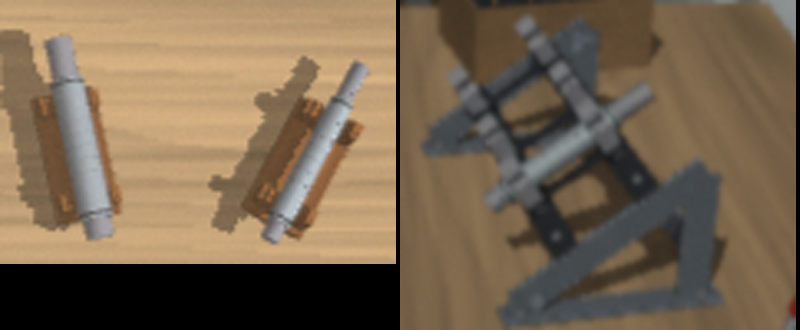

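Side view: large gauge at (272,241), small at (276,298). Top view, candidates:
- Grey gauge in a rest at (314,197), thick: gauge_large.
- Grey gauge in a rest at (383,202), thin: gauge_small.
- Look-alikes to leave alone: turquoise (246,238) and (151,298), green (340,270), stored gauge (222,153), rods in the tray (490,190).

The crops confirm that both long members point up the picture (+x). In the rack, the wide empty pair (left, about (147,165)) is the large one. The narrow middle pair, about (183,158), is the small one.

```bash
cat > meas.py <<'E'
from h import *
p=cv2.imread('pics/top0.png')[:,:,::-1].astype(int)
w=np.load('top0.npy'); ws=np.load('side0.npy'); ps=cv2.imread('pics/side0.png')[:,:,::-1].astype(int)
def grey(p): return (p.max(-1)-p.min(-1)<35)
def axis(pts):
    c,_,th=cv2.minAreaRect((pts[:,:2]*1000).astype(np.float32))[0:3]
    m=pts.mean(0); u,s,v=np.linalg.svd(pts-m,full_matrices=False); d=v[0]*np.sign(v[0,0])
    t=(pts-m)@d; return m,d,np.percentile(t,[0.5,99.5])
def gauge(n,w,p,cx,cy,zlo):
    r=.11; M=grey(p)&(p.mean(-1)>90)&(np.hypot(w[...,0]-cx,w[...,1]-cy)<r)&(w[...,2]>zlo)
    P=w[M]; m,d,t=axis(P)
    e0=m+d*t[0]; e1=m+d*t[1]
    print(n,len(P),'mid',((e0+e1)/2).round(4),'len',(t[1]-t[0]).round(4),'yaw',np.arctan2(d[1],d[0]).round(4),'slope',d[2].round(3),'zmax',np.percentile(P[:,2],95).round(4),'origin',((e0+e1)/2-d*.010).round(4))
for nm,(u,v) in dict(L=(314,197),S=(383,202)).items():
    c=w[v,u]; print(nm,c)
    gauge(nm+' top',w,p,c[0],c[1],.03); gauge(nm+' side',ws,ps,c[0],c[1],.03)
E
python3 meas.py
python3 - <<'E'
exec(open('meas.py').read().split('for nm')[0])
# rails: dark pixels
M=np.zeros(p.shape[:2],bool); M[100:210,105:270]=1
M&=grey(p)&(p.mean(-1)<85)&(w[...,2]>.05)&(w[...,2]<.14)
P=w[M]
# plane of slope 35: robust
best=None; rng=np.random.default_rng(0)
for i in range(500):
    a=P[rng.choice(len(P),3,False)]; n=np.cross(a[1]-a[0],a[2]-a[0]); l=np.linalg.norm(n)
    if l<1e-6: continue
    n/=l; n*=np.sign(n[2]); k=np.abs((P-a[0])@n)<.003
    if best is None or k.sum()>best.sum(): best=k
Q=P[best]; m=Q.mean(0); n=np.linalg.svd(Q-m,full_matrices=False)[2][2]; n*=np.sign(n[2])
print('plane',len(P),len(Q),n,'slope',np.degrees(np.arccos(n[2])),'yaw normal',np.arctan2(-n[1],-n[0]))
# point at z=.09 line
rect=cv2.minAreaRect((Q[:,:2]*1000).astype(np.float32)); print(rect)
# stored gauge
c=w[153,222]; print('stored',c); M=grey(p)&(p.mean(-1)>110)&(np.hypot(w[...,0]-c[0],w[...,1]-c[1])<.1)&(np.abs(w[...,1]-c[1])<.04)&(((w-m)@n)>.03)
G=w[M]; mm,d,t=axis(G); print(len(G),mm,d,t,np.arctan2(d[1],d[0]),'h over rail',np.percentile((G-m)@n,95))
np.savez('rail.npz',m=m,n=n)
# jaws: bright or anything above rails
ey=np.cross(n,[0,0,1]); ey/=np.linalg.norm(ey); ey*=np.sign(ey[1]); ex=np.cross(ey,n)
print('ex',ex,'yaw',np.arctan2(ex[1],ex[0]))
for nm,ww,pp in(('top',w,p),('side',ws,ps)):
    L=np.stack([(ww-m)@ex,(ww-m)@ey,(ww-m)@n],-1)
    K=(np.abs(L[...,0])<.09)&(np.abs(L[...,1])<.2)&(L[...,2]>.018)&(L[...,2]<.08)
    n_,lab,st,ce=cv2.connectedComponentsWithStats(K.astype(np.uint8))
    for i in range(1,n_):
        if st[i,4]>=5:
            q=L[lab==i]; print(nm,st[i,:5],'mean',q.mean(0).round(4),'min',q.min(0).round(3),'max',q.max(0).round(3))
E
```

```text
L [nan nan nan]
plane 1962 1322 [-0.5711388  -0.08621125  0.81631372] slope 35.28253252235441 yaw normal 0.14981522466017838
((571.7205810546875, 201.06764221191406), (90.91571044921875, 344.12176513671875), 8.529512405395508)
stored [0.56873389 0.10071816 0.13362385]
514 [0.56767668 0.09777515 0.1325615 ] [0.81617782 0.11415374 0.56641212] [-0.08414047  0.08441638] 0.13896236162142592 h over rail 0.053618749104278995
ex [0.80716992 0.12183925 0.57760879] yaw 0.14981522466017835
top [215 122  18  62 605] mean [ 0.0064 -0.1065  0.0448] min [-0.079 -0.122  0.018] max [ 0.09  -0.09   0.058]
top [181 141   8  10  50] mean [ 0.0404 -0.0123  0.0308] min [ 0.031 -0.021  0.018] max [ 0.05  -0.001  0.052]
top [176 142   5  10  29] mean [0.0411 0.0046 0.0427] min [0.031 0.001 0.02 ] max [0.05  0.008 0.052]
top [135 146  18  13 137] mean [0.0413 0.0941 0.0349] min [0.031 0.075 0.018] max [0.05  0.111 0.062]
top [183 171   4  11  25] mean [-0.0425  0.0046  0.0427] min [-0.052  0.002  0.019] max [-0.035  0.008  0.054]
top [187 171   8  10  50] mean [-0.0436 -0.0116  0.0302] min [-0.054 -0.02   0.
[... 247 characters left out ...]
063]meas.py:7: RuntimeWarning: Mean of empty slice.
  m=pts.mean(0); u,s,v=np.linalg.svd(pts-m,full_matrices=False); d=v[0]*np.sign(v[0,0])
  ret = um.true_divide(
Traceback (most recent call last):
  File "meas.py", line 16, in <module>
    gauge(nm+' top',w,p,c[0],c[1],.03); gauge(nm+' side',ws,ps,c[0],c[1],.03)
    ~~~~~^^^^^^^^^^^^^^^^^^^^^^^^^^^^^
  File "meas.py", line 11, in gauge
    P=w[M]; m,d,t=axis(P)
                  ~~~~^^^
  File "meas.py", line 7, in axis
    m=pts.mean(0); u,s,v=np.linalg.svd(pts-m,full_matrices=False); d=v[0]*np.sign(v[0,0])
                                                                     ~^^^
IndexError: index 0 is out of bounds for axis 0 with size 0
```

```bash
sed -i 's/c=w\[v,u\]; print(nm,c)/c=np.nanmedian(w[v-4:v+5,u-4:u+5].reshape(-1,3),0); print(nm,c)/' meas.py; python3 meas.py
python3 - <<'E'
exec(open('meas.py').read().split('for nm')[0])
r=np.load('rail.npz')
n=np.array([-np.sin(np.radians(35))*np.cos(.149),-np.sin(np.radians(35))*np.sin(.149),np.cos(np.radians(35))])
ey=np.array([-np.sin(.149),np.cos(.149),0]); ex=np.cross(ey,n); m=r['m']
print(m,m+ex*-.0015+ey*.0935,m+ex*-.0015-ey*.0063)
for nm,ww,pp in(('top',w,p),('side',ws,ps)):
    L=np.stack([(ww-m)@ex,(ww-m)@ey,(ww-m)@n],-1)
    for lab,yc in(('S',-.0063),('L',.0935)):
      for xc in(.04,-.0435):
        for sg in(1,-1):
          for sx in[0]:
            K=(np.abs(L[...,0]-xc)<.014)&(sg*(L[...,1]-yc)>.003)&(sg*(L[...,1]-yc)<.03)&(L[...,2]>.03)&(L[...,2]<.08)
            q=L[K]
            if len(q)>3: print(nm,lab,xc,sg,len(q),np.percentile(q,[5,50,95],axis=0).round(4).tolist())
E
```

```text
L [ 0.46690082 -0.14482869  0.05235228]
L top 574 mid [ 0.4705 -0.1439  0.0511] len 0.1699 yaw 0.1875 slope 0.003 zmax 0.0566 origin [ 0.4607 -0.1457  0.0511]
L side 556 mid [ 0.4713 -0.1539  0.0512] len 0.1709 yaw 0.1884 slope -0.002 zmax 0.0567 origin [ 0.4615 -0.1557  0.0512]
S [ 0.45452361 -0.33732136  0.04246673]
S top 389 mid [ 0.4592 -0.3432  0.0427] len 0.1699 yaw -0.5268 slope 0.001 zmax 0.0469 origin [ 0.4505 -0.3381  0.0427]
S side 603 mid [ 0.4562 -0.3502  0.0431] len 0.1689 yaw -0.526 slope -0.005 zmax 0.0472 origin [ 0.4476 -0.3452  0.0431]
[0.5719348  0.20662832 0.09124074] [0.55683968 0.29890994 0.09038037] [0.57165491 0.20021572 0.09038037]
top S 0.04 1 27 [[0.0318, 0.0011, 0.0383], [0.0405, 0.0047, 0.0448], [0.0487, 0.0075, 0.0511]]
top S 0.04 -1 21 [[0.0311, -0.0201, 0.0357], [0.0411, -0.0184, 0.0436], [0.0479, -0.0147, 0.0509]]
top S -0.0435 1 23 [[-0.0519, 0.0018, 0.0357], [-0.0428, 0.0046, 0.0445], [-0.0357, 0.0067, 0.0524]]
top S -0.0435 -1 20 [[-0.0526, -0.0201, 0.032], [-0.0426, -0.0185, 0.0456], [-0.0357, -0.0143, 0.051]]
top L 0.04 1 32 [[0.0326, 0.1046, 0.
[... 448 characters left out ...]
]
side S 0.04 -1 38 [[0.0303, -0.0245, 0.0321], [0.038, -0.0211, 0.0396], [0.0459, -0.015, 0.0519]]
side S -0.0435 1 24 [[-0.0537, -0.0007, 0.0382], [-0.0454, 0.0018, 0.0453], [-0.0374, 0.0058, 0.051]]
side S -0.0435 -1 36 [[-0.0541, -0.025, 0.0314], [-0.046, -0.0204, 0.0402], [-0.0379, -0.0156, 0.0515]]
side L 0.04 1 23 [[0.0302, 0.0986, 0.0478], [0.0384, 0.1051, 0.0528], [0.0455, 0.1098, 0.0584]]
side L 0.04 -1 48 [[0.0302, 0.0705, 0.0325], [0.0384, 0.0755, 0.0452], [0.0466, 0.0803, 0.06]]
side L -0.0435 1 26 [[-0.0539, 0.0989, 0.0422], [-0.0447, 0.1056, 0.0545], [-0.037, 0.1099, 0.0594]]
side L -0.0435 -1 48 [[-0.0536, 0.0719, 0.0311], [-0.0459, 0.0752, 0.0453], [-0.0377, 0.0796, 0.0584]]
```

```bash
cat >> h.py <<'E'
def cast(name,uv,z):
    m=optics.camera_model(name); Rm=R.from_euler('xyz',m['rotation']).as_matrix(); uv=np.asarray(uv,float)
    d=np.stack([(uv[:,0]-m['cx'])/m['fx'],-(uv[:,1]-m['cy'])/m['fy'],-np.ones(len(uv))],-1)@Rm.T
    o=np.array(m['origin']); return o+d*((z-o[2])/d[:,2])[:,None]
E
python3 - <<'E'
exec(open('meas.py').read().split('for nm')[0])
for nm,c,z in(('L',(.461,-.150),.042),('S',(.449,-.341),.036)):
  for cam,ww,pp in(('top',w,p),('side',ws,ps)):
    K=grey(pp)&(pp.mean(-1)>90)&(np.hypot(ww[...,0]-c[0],ww[...,1]-c[1])<.115)&(ww[...,2]>.022)
    K=cv2.morphologyEx(K.astype(np.uint8),cv2.MORPH_CLOSE,np.ones((3,3)))
    n_,lab,st,ce=cv2.connectedComponentsWithStats(K); i=1+st[1:,4].argmax()
    v,u=np.nonzero(lab==i); P=cast(cam,np.c_[u,v],z)[:,:2]
    (cx,cy),wh,a=cv2.minAreaRect((P*1000).astype(np.float32)); mm=P.mean(0); vv=np.linalg.svd(P-mm,full_matrices=False)[2][0]; vv*=np.sign(vv[0])
    q=np.array([cx,cy])/1000; print(nm,cam,len(u),'centre',q.round(4),'size',np.round(wh,1),'yaw',np.arctan2(vv[1],vv[0]).round(4),'origin',(q-vv*.01).round(4))
E
```

```text
L top 584 centre [ 0.4723 -0.1454] size [173.8  28.6] yaw 0.1875 origin [ 0.4624 -0.1472]
L side 572 centre [ 0.4731 -0.1417] size [175.3  39.4] yaw 0.1897 origin [ 0.4633 -0.1436]
S top 395 centre [ 0.4592 -0.3453] size [ 20.9 173.6] yaw -0.5278 origin [ 0.4506 -0.3403]
S side 616 centre [ 0.4573 -0.3425] size [ 24.8 173.2] yaw -0.5351 origin [ 0.4487 -0.3374]
```

```bash
cat >> h.py <<'E'
def down(yaw): return R.from_euler('xyz',[np.pi,0,yaw])
def goal(pos,rot):
    s=robot.observe(); A=R.from_euler('xyz',s['tool_rot'])
    t=A.inv().apply(np.array(pos)-s['tool_pos'])*100; r=(A.inv()*rot).as_rotvec()
    print('row',t.round(2).tolist(),r.round(3).tolist(),'dist',np.linalg.norm(t).round(1),'deg',np.degrees(np.linalg.norm(r)).round(1))
SL=np.radians(35); RY=.149
n=np.array([-np.sin(SL)*np.cos(RY),-np.sin(SL)*np.sin(RY),np.cos(SL)]); ey=np.array([-np.sin(RY),np.cos(RY),0]); ex=np.cross(ey,n)
m0=np.load('rail.npz')['m']
RACK=R.from_matrix(np.c_[-ex,ey,-n])
def clip(yc,z,xc=-.0025): return m0+ex*xc+ey*yc+n*z
E
python3 -c "
from h import *
goal([.4624,-.146,.15],down(.1875+np.pi))"
```

```text
row [-48.44, -54.84, 9.38] [-0.001, -0.0, -0.444] dist 73.8 deg 25.5
```

Emit:
{"method": "play_rows", "body": {"rows": [[-24.2,-27.4,0,0,0,-0.22,1],[-24.2,-27.4,0,0,0,-0.22,1],[-24.2,-27.4,0,0,0,-0.22,1],[-24.2,-27.4,0,0,0,-0.22,1],[-24.2,-27.4,0,0,0,-0.22,1],[-48.4,-54.8,0,0,0,-0.444,1],[-48.4,-54.8,0,0,0,-0.444,1],[-48.4,-54.8,0,0,0,-0.444,1],[-48.4,-54.8,0,0,0,-0.444,1],[-48.4,-54.8,0,0,0,-0.444,1],[-48.4,-54.8,0,0,0,-0.444,1],[-48.4,-54.8,0,0,0,-0.444,1],[-48.4,-54.8,0,0,0,-0.444,1],[-48.4,-54.8,0,0,0,-0.444,1],[-48.4,-54.8,0,0,0,-0.444,1],[-48.4,-54.8,0,0,0,-0.444,1],[-48.4,-54.8,9.4,0,0,-0.444,1],[-48.4,-54.8,9.4,0,0,-0.444,1],[-48.4,-54.8,9.4,0,0,-0.444,1],[-48.4,-54.8,9.4,0,0,-0.444,1]]}}

```text
time: 2.15
tool_pos: [0.4623, -0.1449, 0.1502]
tool_rot: [3.141, -0.001, -2.954]
contact_force: [0.3, -0.3, 0.2]
opening: 0.0917
grip_force: 0.0
```

```bash
python3 -c "
from h import *
goal([.4624,-.146,.045],down(.1875+np.pi)); print(robot.observe()['tool_pos'],robot.observe()['qpos'])"
```

```text
row [-0.0, -0.12, 10.52] [0.001, -0.001, 0.0] dist 10.5 deg 0.1
[ 0.46227179 -0.14488972  0.15020643] [-4.62177616e-01  3.71344682e-01  1.76713665e+00  1.48782156e-04
  1.00431687e+00 -2.22057681e+00]
```

Emit:
{"method": "play_rows", "body": {"rows": [[0,-0.1,4,0,0,0,1],[0,-0.1,8,0,0,0,1],[0,-0.1,9.5,0,0,0,1],[0,-0.1,10.5,0,0,0,1],[0,-0.1,10.5,0,0,0,1],[0,-0.1,10.5,0,0,0,0],[0,-0.1,10.5,0,0,0,0],[0,-0.1,10.5,0,0,0,0],[0,-0.1,10.5,0,0,0,0],[0,-0.1,10.5,0,0,0,0],[0,-0.1,10.5,0,0,0,0],[0,-0.1,10.5,0,0,0,0],[0,-0.1,10.5,0,0,0,0]], "squeeze": 40}}

```text
time: 3.45
tool_pos: [0.4624, -0.1461, 0.0446]
tool_rot: [3.141, -0.0, -2.954]
contact_force: [-0.7, -1.4, -0.2]
opening: 0.0324
grip_force: 0.0
```

Emit:
{"method": "play_rows", "body": {"rows": [[0,0,0,0,0,0,0],[0,0,0,0,0,0,0],[0,0,0,0,0,0,0],[0,0,0,0,0,0,0],[0,0,-1,0,0,0,0],[0,0,-3,0,0,0,0],[0,0,-3,0,0,0,0]]}}

```text
time: 4.15
tool_pos: [0.4635, -0.1464, 0.0766]
tool_rot: [-3.14, 0.003, -2.954]
contact_force: [0.6, -0.2, -3.9]
opening: 0.0266
grip_force: 40.0
```

```bash
cat >> h.py <<'E'
def seg(cam,c,rad,z0,z,nlo=90):
    p,w=cloud(cam); p=p.astype(int)
    K=(p.max(-1)-p.min(-1)<35)&(p.mean(-1)>nlo)&(np.hypot(w[...,0]-c[0],w[...,1]-c[1])<rad)&(w[...,2]>z0)&(w[...,2]<z+.03)
    n_,lab,st,ce=cv2.connectedComponentsWithStats(K.astype(np.uint8)); out=[]
    for i in range(1,n_):
        if st[i,4]>15:
            v,u=np.nonzero(lab==i); out.append((st[i].tolist(),cast(cam,np.c_[u,v],z).mean(0).round(4).tolist(),w[lab==i].mean(0).round(4).tolist()))
    return p,w,out
E
python3 -c "
from h import *
print(robot.observe()['contact_force'],robot.observe()['torque'])
o=RACK
goal([.46,-.146,.33],down(.149+np.pi))
for yc in(.0935,-.0063): print(clip(yc,.12)-n*0, clip(yc,.04))
"
```

```text
[ 0.5771559  -0.23890541 -3.85731508] [0.01681589 0.02225281 0.04452783]
row [0.26, 0.06, -25.35] [-0.002, 0.003, 0.038] dist 25.3 deg 2.2
[0.48796305 0.28857069 0.18810504] [0.53334075 0.29538246 0.12257288]
[0.50277829 0.18987648 0.18810504] [0.54815599 0.19668824 0.12257288]
```

```bash
python3 -c "
from h import *
goal(clip(.094,.130),RACK); goal([.4635,-.1464,.26],RACK); goal([.43,.25,.27],RACK)
"
```

```text
row [-9.96, 42.33, -12.02] [0.01, -0.608, 0.038] dist 45.1 deg 34.9
row [-0.05, -0.03, -18.34] [0.01, -0.608, 0.038] dist 18.3 deg 34.9
row [-4.14, 39.54, -19.4] [0.01, -0.608, 0.038] dist 44.2 deg 34.9
```

Emit:
{"method": "play_rows", "body": {"rows": [[0,0,-3,0,0,0,0],[0,0,-6,0,0,0,0],[0,0,-10,0,0,0,0],[0,0,-14,0,0,0,0],[0,3,-18,0,-0.05,0,0],[0,6,-19,0,-0.12,0.01,0],[-1,10,-19.4,0,-0.2,0.01,0],[-1,14,-19.4,0,-0.28,0.01,0],[-2,18,-19.4,0.01,-0.36,0.02,0],[-2,22,-19.4,0.01,-0.44,0.02,0],[-3,26,-19.4,0.01,-0.52,0.03,0],[-3,30,-19.4,0.01,-0.58,0.03,0],[-4,34,-19.4,0.01,-0.608,0.038,0],[-4.1,37,-19.4,0.01,-0.608,0.038,0],[-4.1,39.5,-19.4,0.01,-0.608,0.038,0],[-7,41,-16,0.01,-0.608,0.038,0],[-9,42,-13,0.01,-0.608,0.038,0],[-10,42.3,-12,0.01,-0.608,0.038,0],[-10,42.3,-12,0.01,-0.608,0.038,0],[-10,42.3,-12,0.01,-0.608,0.038,0]]}}

```text
time: 6.15
tool_pos: [0.4813, 0.2877, 0.1941]
tool_rot: [3.14, 0.606, -2.994]
contact_force: [-0.4, -0.4, -2.2]
opening: 0.0269
grip_force: 40.0
```

```bash
python3 -c "
from h import *
goal(clip(.094,.130),RACK); s=robot.observe(); print(s['qpos'],s['contact_force'],s['opening'])
p,w=cloud('top'); cv2.imwrite('pics/t1.png',cv2.resize(p[90:290,90:310,::-1],None,fx=2.4,fy=2.4)); np.save('t1.npy',w); cv2.imwrite('t1.png',p[:,:,::-1])
p,w=cloud('side'); cv2.imwrite('s1.png',p[:,:,::-1]); np.save('s1.npy',w)
a=cv2.imread('pics/t1.png'); b=cv2.resize(p[100:230,240:370,::-1],None,fx=2.2,fy=2.2)
o=np.zeros((480,800,3),np.uint8); o[:480,:528]=a[:480,:528]; o[:b.shape[0],528:528+min(272,b.shape[1])]=b[:,:272]; cv2.imwrite('pics/t1.png',o)
"
```

```text
row [-0.21, 0.03, -0.13] [0.001, -0.005, -0.001] dist 0.2 deg 0.3
[ 0.51038822  0.25936784  1.97582496 -0.56270534  0.38587576 -0.73955954] [-0.3710566  -0.4329309  -2.21418208] 0.02691985416577391
```

View pics/t1.png

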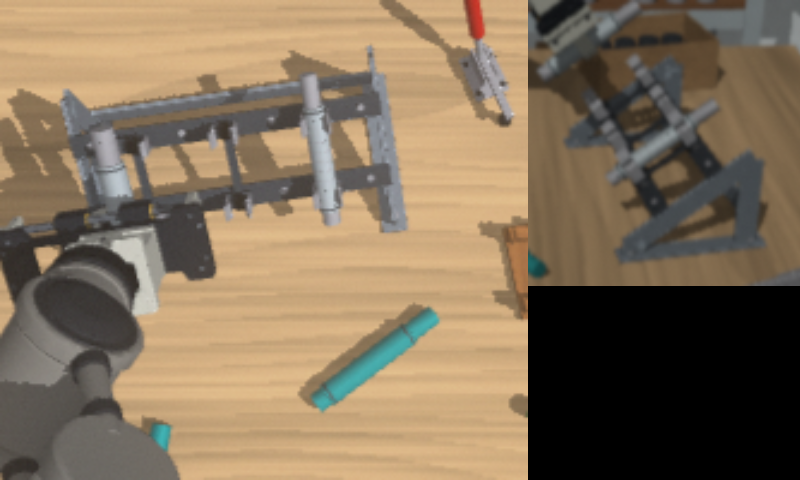

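```bash
cat >> h.py <<'E'
def loc(w): return np.stack([(w-m0)@ex,(w-m0)@ey,(w-m0)@n],-1)
E
python3 -c "
from h import *
for f in('t1','s1'):
    w=np.load(f+'.npy'); p=cv2.imread(f+'.png').astype(int); L=loc(w)
    K=(p.max(-1)-p.min(-1)<35)&(p.mean(-1)>90)&(L[...,0]>.03)&(L[...,0]<.11)&(abs(L[...,1]-.094)<.03)&(L[...,2]>.1)
    q=L[K]; print(f,len(q))
    for a,b in((.03,.057),(.063,.1)):
        s=q[(q[:,0]>a)&(q[:,0]<b)]
        if len(s)>8:
            y=s[:,1]; print(a,len(s),'y',np.percentile(y,[3,50,97]).round(4),'y crest',s[s[:,2]>np.percentile(s[:,2],70),1].mean().round(4),'z',np.percentile(s[:,2],[50,95]).round(4),'slope dy/dx',np.polyfit(s[:,0],y,1)[0].round(3),'dz/dx',np.polyfit(s[:,0],s[:,2],1)[0].round(3),'xmax',s[:,0].max())
    # stored, same measure
    K=(p.max(-1)-p.min(-1)<35)&(p.mean(-1)>90)&(L[...,0]>.03)&(L[...,0]<.11)&(abs(L[...,1]+.106)<.03)&(L[...,2]>.03)
    q=L[K]; s=q[(q[:,0]>.063)]; y=s[:,1]; print('stored',len(s),np.percentile(y,[3,50,97]).round(4),'crest',s[s[:,2]>np.percentile(s[:,2],70),1].mean().round(4),np.percentile(s[:,2],[50,95]).round(4),np.polyfit(s[:,0],y,1)[0].round(3),np.polyfit(s[:,0],s[:,2],1)[0].round(3),s[:,0].max())
"
```

```text
t1 817
0.03 555 y [0.0657 0.0853 0.1065] y crest 0.0742 z [0.4573 0.4735] slope dy/dx -0.315 dz/dx 0.014 xmax 0.05696453939529407
0.063 186 y [0.079  0.0876 0.1028] y crest 0.0828 z [0.1351 0.4532] slope dy/dx 0.34 dz/dx -9.493 xmax 0.09106790478496204
stored 96 [-0.1151 -0.1069 -0.0976] crest -0.1059 [0.0434 0.0474] -0.007 -0.098 0.09386626451607635
s1 106
0.03 55 y [0.0741 0.0836 0.096 ] y crest 0.0885 z [0.136  0.1412] slope dy/dx 0.139 dz/dx -0.462 xmax 0.05696774592960432
0.063 42 y [0.0791 0.0845 0.0934] y crest 0.0885 z [0.1344 0.1384] slope dy/dx -0.029 dz/dx -0.057 xmax 0.08922881435996302
stored 51 [-0.1197 -0.1143 -0.1048] crest -0.1116 [0.0438 0.0479] -0.014 -0.021 0.09169520626276656
```

```bash
python3 -c "
from h import *
for f in('t1','s1'):
    w=np.load(f+'.npy'); p=cv2.imread(f+'.png').astype(int); L=loc(w)
    for nm,yc,lo,hi in(('held',.094,.11,.16),('stored',-.106,.02,.07)):
      for a,b in((.03,.057),(.065,.1)):
        K=(p.max(-1)-p.min(-1)<35)&(L[...,0]>a)&(L[...,0]<b)&(abs(L[...,1]-yc)<.02)&(L[...,2]>lo)&(L[...,2]<hi)
        s=L[K]
        if len(s)<8: continue
        zc=np.percentile(s[:,2],95); c=s[s[:,2]>zc-.004]
        print(f,nm,a,len(s),'y',np.percentile(s[:,1],[2,98]).round(4),'med',np.median(s[:,1]).round(4),'crest',c[:,1].mean().round(4),'z',zc.round(4),'dy',np.polyfit(s[:,0],s[:,1],1)[0].round(3),'dz',np.polyfit(c[:,0],c[:,2],1)[0].round(3))
"
```

```text
t1 held 0.03 136 y [0.0805 0.1068] med 0.0913 crest 0.0938 z 0.1402 dy -0.014 dz -0.005
t1 held 0.065 126 y [0.0837 0.104 ] med 0.0921 crest 0.0943 z 0.1376 dy 0.032 dz -0.013
t1 stored 0.03 131 y [-0.1214 -0.0918] med -0.1067 crest -0.1064 z 0.0545 dy -0.046 dz 0.059
t1 stored 0.065 91 y [-0.1152 -0.0974] med -0.1068 crest -0.1062 z 0.0474 dy -0.004 dz -0.012
s1 held 0.03 74 y [0.0754 0.0962] med 0.0827 crest 0.0887 z 0.1411 dy 0.091 dz 0.005
s1 held 0.065 58 y [0.0791 0.0941] med 0.084 crest 0.0877 z 0.1382 dy -0.075 dz 0.017
s1 stored 0.03 123 y [-0.1254 -0.094 ] med -0.1195 crest -0.106 z 0.0566 dy -0.014 dz 0.061
s1 stored 0.065 64 y [-0.1206 -0.1044] med -0.1146 crest -0.1122 z 0.0474 dy -0.021 dz -0.003
```

Emit:
{"method": "play_rows", "body": {"rows": [[-0.2,0,1,0,0,0,0],[-0.2,0,2.5,0,0,0,0],[-0.2,0,4,0,0,0,0],[-0.2,0,5.2,0,0,0,0],[-0.2,0,6,0,0,0,0],[-0.2,0,6,0,0,0,0]], "squeeze": 50}}

```text
time: 6.85
tool_pos: [0.5178, 0.2932, 0.146]
tool_rot: [3.14, 0.607, -2.995]
contact_force: [0.7, -0.4, -2.9]
opening: 0.0264
grip_force: 50.0
```

```bash
cat > f.py <<'E'
from h import *
s=robot.observe(); t=s['tool_pos']; print('loc TCP',loc(t).round(4),'axis z',(loc(t)[2]-.003).round(4),'F loc',np.array([ex@s['contact_force'],ey@s['contact_force'],n@s['contact_force']]).round(1),'T',(np.array([ex@s['torque'],ey@s['torque'],n@s['torque']])).round(2),'q5',s['qpos'][4],'t',s['time'])
E
python3 f.py; python3 -c "
from h import *
goal(clip(.094,.069),RACK)"
```

```text
loc TCP [-0.0019  0.0937  0.0682] axis z 0.0652 F loc [-1.1 -0.5 -2.7] T [0.04 0.71 0.03] q5 0.2855712624906958 t 6.85
row [0.06, 0.03, -0.08] [0.001, -0.004, -0.002] dist 0.1 deg 0.2
```

Emit:
{"method": "play_rows", "body": {"rows": [[0,0,0.1,0,0.06,0,0],[0,0,0.25,0,0.06,0,0],[0,0,0.35,0,0.06,0,0],[0,0,0.35,0,0.06,0,0]], "squeeze": 15}}

```text
time: 7.25
tool_pos: [0.5195, 0.2935, 0.144]
tool_rot: [3.14, 0.549, -2.994]
contact_force: [-0.2, -1.8, -1.5]
opening: 0.0274
grip_force: 15.0
```

```bash
python3 f.py
```

```text
loc TCP [-0.0017  0.0937  0.0655] axis z 0.0625 F loc [-1.3 -1.7 -1. ] T [-0.27  0.49 -0.09] q5 0.34938013230162607 t 7.25
```

Emit:
{"method": "play_rows", "body": {"rows": [[0,0,0.15,0,0.05,0,0],[0,0,0.25,0,0.1,0,0],[0,0,0.3,0,0.15,0,0],[0,0,0.3,0,0.15,0,0]], "squeeze": 10}}

```text
time: 7.65
tool_pos: [0.5218, 0.2937, 0.1417]
tool_rot: [3.14, 0.399, -2.995]
contact_force: [-0.2, -0.9, -1.1]
opening: 0.0275
grip_force: 10.0
```

```bash
python3 f.py; python3 -c "
from h import *
w=cloud('side')[1]; p=optics.read_camera('side')[0].astype(int); L=loc(w)
for a,b in((-.06,-.03),(.03,.057),(.065,.1)):
    K=(p.max(-1)-p.min(-1)<35)&(p.mean(-1)>90)&(L[...,0]>a)&(L[...,0]<b)&(abs(L[...,1]-.089)<.01)&(L[...,2]>.06)&(L[...,2]<.1); s=L[K]
    if len(s)>3: print(a,len(s),np.percentile(s[:,2],95),np.polyfit(s[:,0],s[:,2],1)[0])
"
```

```text
loc TCP [-0.0011  0.0936  0.0623] axis z 0.0593 F loc [-0.9 -0.8 -0.7] T [-0.2   0.27 -0.02] q5 0.5537939034032633 t 7.65
-0.06 44 0.07674545549981385 -0.0538894557760037
0.03 16 0.07262101084827013 -0.012528415603254085
0.065 35 0.06903921313098359 0.022065606918428887
```

Emit:
{"method": "play_rows", "body": {"rows": [[-0.02,0,0.1,0,0,0,0],[-0.04,0,0.2,0,0,0,0],[-0.06,0,0.3,0,0,0,0],[-0.08,0,0.4,0,0,0,0],[-0.08,0,0.4,0,0,0,0]], "squeeze": 30}}

```text
time: 8.25
tool_pos: [0.523, 0.2942, 0.1377]
tool_rot: [3.14, 0.398, -2.993]
contact_force: [-2.9, -4.1, 2.7]
opening: 0.0272
grip_force: 30.0
```

```bash
python3 f.py
```

```text
loc TCP [-0.0024  0.0939  0.0584] axis z 0.0554 F loc [-1.3 -3.6  4.3] T [-0.54  0.47  0.16] q5 0.5472303177544845 t 8.25
```

Emit:
{"method": "play_rows", "body": {"rows": [[-0.02,-0.05,0.1,0,0,0,0],[-0.04,-0.06,0.2,0,0,0,0],[-0.06,-0.06,0.3,0,0,0,0],[-0.08,-0.06,0.4,0,0,0,0],[-0.08,-0.06,0.4,0,0,0,0]]}}

```text
time: 8.75
tool_pos: [0.5256, 0.2943, 0.1343]
tool_rot: [3.139, 0.398, -2.994]
contact_force: [-3.2, -0.9, 1.4]
opening: 0.0271
grip_force: 30.0
```

```bash
python3 f.py
```

```text
loc TCP [-0.0022  0.0936  0.0541] axis z 0.0511 F loc [-1.9 -0.4  3. ] T [0.05 0.69 0.03] q5 0.5403831099270859 t 8.75
```

Emit:
{"method": "play_rows", "body": {"rows": [[-0.02,0,0.1,0,0,0,0],[-0.04,0,0.2,0,0,0,0],[-0.06,0,0.3,0,0,0,0],[-0.08,0,0.4,0,0,0,0],[-0.08,0,0.4,0,0,0,0]]}}

```text
time: 9.25
tool_pos: [0.528, 0.2944, 0.1305]
tool_rot: [3.14, 0.398, -2.994]
contact_force: [0.7, -0.1, -2.5]
opening: 0.0275
grip_force: 30.0
```

```bash
python3 f.py
```

```text
loc TCP [-0.0024  0.0933  0.0496] axis z 0.0466 F loc [-0.9 -0.2 -2.4] T [-0.04  0.45  0.03] q5 0.5341455487188351 t 9.25
```

Emit:
{"method": "play_rows", "body": {"rows": [[-0.02,0,0.1,0,0,0,0],[-0.04,0,0.2,0,0,0,0],[-0.06,0,0.3,0,0,0,0],[-0.06,0,0.3,0,0,0,0]]}}

```text
time: 9.65
tool_pos: [0.5297, 0.2947, 0.1281]
tool_rot: [3.14, 0.398, -2.994]
contact_force: [1.7, -0.8, -5.8]
opening: 0.0271
grip_force: 30.0
```

```bash
python3 f.py; cat > look.py <<'E'
import sys
from h import *
yc=float(sys.argv[1]); p,w=cloud('side'); p=p.astype(int); L=loc(w)
for a,b in((-.075,-.062),(-.06,-.03),(.03,.057),(.065,.1)):
    K=(p.max(-1)-p.min(-1)<35)&(p.mean(-1)>90)&(L[...,0]>a)&(L[...,0]<b)&(abs(L[...,1]-yc)<.01)&(L[...,2]>.02)&(L[...,2]<.1); s=L[K]
    if len(s)>3: print(a,len(s),'z95',np.percentile(s[:,2],95).round(4))
E
python3 look.py .089
```

```text
loc TCP [-0.0024  0.0933  0.0467] axis z 0.0437 F loc [-2.  -1.1 -5.6] T [0.02 0.57 0.02] q5 0.5297970270428295 t 9.65
-0.075 19 z95 0.0616
-0.06 29 z95 0.0625
0.03 11 z95 0.0555
0.065 34 z95 0.0509
```

Emit:
{"method": "play_rows", "body": {"rows": [[-0.02,0,0.1,0,0,0,0],[-0.04,0,0.2,0,0,0,0],[-0.06,0,0.3,0,0,0,0],[-0.06,0,0.3,0,0,0,0]]}}

```text
time: 10.1
tool_pos: [0.5314, 0.295, 0.1257]
tool_rot: [3.14, 0.398, -2.994]
contact_force: [2.3, 0.2, -6.1]
opening: 0.0273
grip_force: 30.0
```

```bash
python3 f.py; python3 look.py .089
```

```text
loc TCP [-0.0023  0.0934  0.0437] axis z 0.0407 F loc [-1.6 -0.2 -6.3] T [-0.09  0.39  0.01] q5 0.5254047487421536 t 10.1
-0.075 19 z95 0.0571
-0.06 28 z95 0.0598
0.03 15 z95 0.0519
0.065 36 z95 0.0503
```

Emit:
{"method": "play_rows", "body": {"rows": [[-0.02,0,0.1,0,0,0,0],[-0.04,0,0.2,0,0,0,0],[-0.06,0,0.3,0,0,0,0],[-0.06,0,0.3,0,0,0,0]]}}

```text
time: 10.55
tool_pos: [0.5329, 0.295, 0.1237]
tool_rot: [3.14, 0.398, -2.994]
contact_force: [-2.8, -3.4, -0.6]
opening: 0.0272
grip_force: 30.0
```

```bash
python3 f.py; python3 look.py .089
```

```text
loc TCP [-0.0023  0.0932  0.0412] axis z 0.0382 F loc [-3.  -2.9  1.4] T [-0.33  0.6   0.13] q5 0.5220236050795384 t 10.55
-0.075 17 z95 0.0522
-0.06 19 z95 0.0549
0.03 10 z95 0.0536
0.065 34 z95 0.0515
```

Emit:
{"method": "play_rows", "body": {"rows": [[-0.02,0,0.1,0,0,0,0],[-0.04,0,0.2,0,0,0,0],[-0.04,0,0.2,0,0,0,0]]}}

```text
time: 10.9
tool_pos: [0.5332, 0.2951, 0.1235]
tool_rot: [3.14, 0.398, -2.994]
contact_force: [-15.0, -6.0, 16.1]
opening: 0.0272
grip_force: 30.0
```

```bash
python3 f.py; python3 look.py .089
```

```text
loc TCP [-0.0022  0.0932  0.0409] axis z 0.0379 F loc [-3.7 -3.7 22.2] T [-0.75  1.45  0.17] q5 0.5219821619530634 t 10.9
-0.075 21 z95 0.0518
-0.06 20 z95 0.0536
0.03 12 z95 0.0516
0.065 36 z95 0.051
```

Emit:
{"method": "play_rows", "body": {"rows": [[0.02,0,-0.1,0,0,0,0],[0.02,0,-0.15,0,0,0,0.6],[0.02,0,-0.15,0,0,0,0.6],[0.02,0,-0.15,0,0,0,0.6],[0.02,0,-0.15,0,0,0,0.6],[0.02,0,-0.15,0,0,0,0.6],[0.02,0,-1,0,0,0,0.6],[0.02,0,-3,0,0,0,0.6],[0.02,0,-7,0,0,0,0.6],[0.02,0,-11,0,0,0,0.6],[0.02,0,-14,0,0,0,0.6],[0.02,0,-14,0,0,0,0.6]]}}

```text
time: 12.15
tool_pos: [0.4807, 0.288, 0.2562]
tool_rot: [3.136, 0.406, -2.994]
contact_force: [0.3, 0.8, -1.1]
opening: 0.055
grip_force: 0.0
```

```bash
python3 f.py; python3 look.py .089; python3 -c "
from h import *
G=down(-.528+np.pi)*R.from_rotvec([0,.25,0])
goal([.4500,-.339,.15],G)
w=np.load('s1.npy')
p,w=cloud('top'); L=loc(w)
for a,b in((-.09,-.062),(-.06,-.03),(.03,.057),(.065,.1)):
  for yc in(.094,-.106):
    K=(L[...,0]>a)&(L[...,0]<b)&(abs(L[...,1]-yc)<.02)&(L[...,2]>.036)&(L[...,2]<.07); s=L[K]
    if len(s)>3:
      zc=np.percentile(s[:,2],95); c=s[s[:,2]>zc-.006]; print(a,yc,len(s),zc.round(4),c[:,1].mean().round(4),'x',s[:,0].min().round(4),s[:,0].max().round(4))
"
```

```text
loc TCP [0.0306 0.094  0.1799] axis z 0.1769 F loc [-0.3  0.7 -1.2] T [-0.01  0.23  0.04] q5 0.8077129133320788 t 12.15
-0.075 18 z95 0.0515
-0.06 26 z95 0.0549
0.03 12 z95 0.053
0.065 38 z95 0.051
row [15.31, -61.55, 4.49] [0.056, 0.626, 0.687] dist 63.6 deg 53.3
-0.09 0.094 9 0.0493 0.0915 x -0.0806 -0.076
-0.09 -0.106 39 0.0465 -0.1077 x -0.0782 -0.0624
-0.06 -0.106 125 0.0551 -0.1048 x -0.0599 -0.03
0.03 0.094 156 0.0571 0.0952 x 0.0301 0.0565
0.03 -0.106 123 0.0554 -0.1057 x 0.0303 0.057
0.065 0.094 105 0.0511 0.0932 x 0.0654 0.0922
0.065 -0.106 84 0.0463 -0.1063 x 0.0651 0.0938
```

```bash
python3 -c "
from h import *
G=down(-.528+np.pi)*R.from_rotvec([0,.25,0])
goal([.4500,-.339,.26],G);goal([.4500,-.339,.12],G)
"
```

```text
row [10.92, -61.48, -5.69] [0.054, 0.624, 0.686] dist 62.7 deg 53.2
row [16.37, -61.52, 7.21] [0.054, 0.624, 0.686] dist 64.1 deg 53.2
```

Emit:
{"method": "play_rows", "body": {"rows": [[0.9,-5,-0.5,0,0.05,0.05,0.7],[1.7,-9.5,-0.9,0.01,0.1,0.1,0.7],[2.5,-14,-1.3,0.01,0.14,0.15,0.7],[3.3,-18.5,-1.7,0.02,0.18,0.2,0.7],[4.1,-23,-2.1,0.02,0.23,0.25,0.7],[4.9,-27.5,-2.5,0.03,0.28,0.3,0.7],[5.7,-32,-3,0.03,0.33,0.35,0.7],[6.5,-36.5,-3.4,0.03,0.37,0.4,0.7],[7.3,-41,-3.8,0.04,0.41,0.45,0.7],[8.1,-45.5,-4.2,0.04,0.46,0.5,0.7],[8.9,-50,-4.6,0.04,0.5,0.55,0.7],[9.7,-54.5,-5,0.05,0.55,0.6,0.7],[10.5,-59,-5.5,0.05,0.59,0.65,0.7],[10.9,-61.5,-5.7,0.054,0.624,0.686,0.7],[10.9,-61.5,-5.7,0.054,0.624,0.686,0.7],[12.7,-61.5,-1.4,0.054,0.624,0.686,0.7],[14.5,-61.5,3,0.054,0.624,0.686,0.7],[16.4,-61.5,7.2,0.054,0.624,0.686,0.7],[16.4,-61.5,7.2,0.054,0.624,0.686,0.7],[16.4,-61.5,7.2,0.054,0.624,0.686,0.7]]}}

```text
time: 14.25
tool_pos: [0.4493, -0.3384, 0.1197]
tool_rot: [-3.14, -0.253, 2.614]
contact_force: [1.2, -0.4, 0.3]
opening: 0.0642
grip_force: 0.0
```

```bash
python3 -c "
from h import *
G=down(-.528+np.pi)*R.from_rotvec([0,.25,0])
a=G.apply([0,0,1]); print(a, robot.observe()['qpos'])
goal(np.array([.4500,-.339,.036])-.004*a,G)
"
```

```text
[-0.2137116   0.12464378 -0.96891242] [-0.75112738  0.66641112  1.36244826 -0.05796364  1.36001509 -1.77547222]
row [-2.18, -0.01, 7.69] [-0.001, -0.003, 0.001] dist 8.0 deg 0.2
```

Emit:
{"method": "play_rows", "body": {"rows": [[-0.9,0,3.2,0,0,0,0.7],[-1.7,0,6,0,0,0,0.7],[-2.2,0,7.7,0,0,0,0.7],[-2.2,0,7.7,0,0,0,0.7],[-2.2,0,7.7,0,0,0,0],[-2.2,0,7.7,0,0,0,0],[-2.2,0,7.7,0,0,0,0],[-2.2,0,7.7,0,0,0,0],[-2.2,0,7.7,0,0,0,0],[-2.2,0,7.7,0,0,0,0],[-2.2,0,7.7,0,0,0,0],[-2.2,0,7.7,0,0,0,0],[-2.2,0,7.7,0,0,0,0],[-2.2,0,7.7,0,0,0,0],[-2.2,0,7.7,0,0,0,0]], "squeeze": 40}}

```text
time: 15.75
tool_pos: [0.4512, -0.3404, 0.0397]
tool_rot: [-3.14, -0.251, 2.613]
contact_force: [-0.5, -0.7, 2.1]
opening: 0.019
grip_force: 40.0
```

Gripped. Lift, then work out the route to the rack.

Emit:
{"method": "play_rows", "body": {"rows": [[0.25,0,-1,0,0,0,0],[1,0,-4,0,0,0,0],[2,0,-8,0,0,0,0],[3,0,-12,0,0,0,0],[4,0,-16,0,0,0,0],[5.2,0,-20.5,0,0,0,0],[5.2,0,-20.5,0,0,0,0]]}}

```text
time: 16.45
tool_pos: [0.4536, -0.3416, 0.2582]
tool_rot: [-3.137, -0.239, 2.613]
contact_force: [0.4, -0.4, -0.2]
opening: 0.0186
grip_force: 40.0
```

```bash
python3 -c "
from h import *
T=RACK*R.from_rotvec([0,.25,0])
goal([.47,.15,.27],T);goal(clip(-.0063,.115),T); print(clip(-.0063,.115))
"
```

```text
row [23.0, 43.29, 4.2] [-0.046, -0.578, -0.685] dist 49.2 deg 51.4
row [19.95, 48.61, 12.28] [-0.046, -0.578, -0.685] dist 54.0 deg 51.4
[0.5056144  0.19030221 0.18400928]
```

Emit:
{"method": "play_rows", "body": {"rows": [[2.1,3.9,0.4,0,-0.05,-0.06,0],[4.2,7.9,0.8,0,-0.1,-0.12,0],[6.3,11.8,1.1,-0.01,-0.16,-0.19,0],[8.4,15.7,1.5,-0.02,-0.21,-0.25,0],[10.4,19.7,1.9,-0.02,-0.26,-0.31,0],[12.5,23.6,2.3,-0.02,-0.31,-0.37,0],[14.6,27.5,2.7,-0.03,-0.37,-0.44,0],[16.7,31.5,3,-0.03,-0.42,-0.5,0],[18.8,35.4,3.4,-0.04,-0.47,-0.56,0],[20.9,39.3,3.8,-0.04,-0.53,-0.62,0],[23,43.3,4.2,-0.046,-0.578,-0.685,0],[23,43.3,4.2,-0.046,-0.578,-0.685,0],[22,45,7,-0.046,-0.578,-0.685,0],[21,47,10,-0.046,-0.578,-0.685,0],[20,48.6,12.3,-0.046,-0.578,-0.685,0],[20,48.6,12.3,-0.046,-0.578,-0.685,0],[20,48.6,12.3,-0.046,-0.578,-0.685,0]]}}

```text
time: 18.15
tool_pos: [0.5024, 0.1919, 0.1803]
tool_rot: [3.132, 0.351, -2.997]
contact_force: [-0.7, -0.6, -0.9]
opening: 0.0188
grip_force: 40.0
```

```bash
python3 f.py; python3 -c "
from h import *
T=RACK*R.from_rotvec([0,.25,0]); goal(clip(-.0063,.115),T)
for f in('top','side'):
    p,w=cloud(f); p=p.astype(int); L=loc(w)
    for nm,yc,lo,hi in(('held',-.0063,.085,.13),('stored',-.106,.02,.07)):
      for a,b in((-.09,-.063),(-.06,-.03),(.03,.057),(.065,.1)):
        K=(p.max(-1)-p.min(-1)<35)&(L[...,0]>a)&(L[...,0]<b)&(abs(L[...,1]-yc)<.02)&(L[...,2]>lo)&(L[...,2]<hi)
        s=L[K]
        if len(s)<8: continue
        zc=np.percentile(s[:,2],95); c=s[s[:,2]>zc-.004]
        print(f,nm,a,len(s),'y',np.percentile(s[:,1],[2,98]).round(4),'med',np.median(s[:,1]).round(4),'crest',c[:,1].mean().round(4),'z',zc.round(4),'x',s[:,0].min().round(4),s[:,0].max().round(4))
"
```

```text
loc TCP [-0.007  -0.0042  0.1137] axis z 0.1107 F loc [-1.1 -0.5 -0.3] T [ 0.04  0.35 -0.07] q5 0.6411730733026267 t 18.15
row [-0.4, -0.2, -0.24] [0.009, -0.01, -0.004] dist 0.5 deg 0.8
top held 0.03 88 y [-0.0131  0.0043] med -0.0053 crest -0.0037 z 0.1209 x 0.0301 0.0563
top held 0.065 71 y [-0.011   0.0027] med -0.0047 crest -0.0043 z 0.1179 x 0.0654 0.0897
top stored -0.09 35 y [-0.1153 -0.099 ] med -0.1078 crest -0.1065 z 0.0473 x -0.0792 -0.0637
top stored -0.06 131 y [-0.1213 -0.0913] med -0.1067 crest -0.1054 z 0.0552 x -0.0596 -0.0303
top stored 0.03 131 y [-0.1217 -0.0919] med -0.1068 crest -0.1059 z 0.0558 x 0.0301 0.0569
top stored 0.065 91 y [-0.1152 -0.0976] med -0.1065 crest -0.106 z 0.0473 x 0.0652 0.0945
side held -0.09 33 y [-0.0152 -0.0014] med -0.0109 crest -0.0082 z 0.1198 x -0.0827 -0.0636
side held -0.06 66 y [-0.0181 -0.0027] med -0.0125 crest -0.0091 z 0.1225 x -0.0592 -0.03
side held 0.03 45 y [-0.0175 -0.0077] med -0.0129 crest -0.0106 z 0.1216 x 0.0304 0.0568
side held 0.065 40 y [-0.0164 -0.0048] med -0.0102 crest -0.0094 z 0.1189 x 0.0657 0.0882
side stored -0.09 39 y [-0.1213 -0.1045] med -0.115 crest -0.1114 z 0.0469 x -0.0798 -0.0636
side stored -0.06 133 y [-0.1256 -0.0929] med -0.1201 crest -0.1082 z 0.0563 x -0.0599 -0.0306
side stored 0.03 125 y [-0.1252 -0.0923] med -0.1198 crest -0.1051 z 0.0556 x 0.0301 0.0568
side stored 0.065 63 y [-0.1202 -0.1045] med -0.1145 crest -0.1114 z 0.0469 x 0.0653 0.0917
```

```bash
python3 -c "
from h import *
T=RACK*R.from_rotvec([0,.25,0]); goal(clip(-.0064,.100),T); goal(clip(-.0064,.060),T)"
```

```text
row [-0.67, -0.21, 1.34] [0.009, -0.007, -0.004] dist 1.5 deg 0.7
row [-1.68, -0.24, 5.21] [0.009, -0.007, -0.004] dist 5.5 deg 0.7
```

Emit:
{"method": "play_rows", "body": {"rows": [[-0.65,-0.2,1.3,0.009,-0.007,-0.004,0],[-1,-0.2,2.6,0.009,-0.007,-0.004,0],[-1.35,-0.22,4,0.009,-0.007,-0.004,0],[-1.65,-0.22,5.2,0.009,-0.007,-0.004,0],[-1.65,-0.22,5.2,0.009,-0.007,-0.004,0]]}}

```text
time: 18.75
tool_pos: [0.5363, 0.1953, 0.1358]
tool_rot: [-3.141, 0.357, -2.993]
contact_force: [0.1, -0.3, -1.2]
opening: 0.0187
grip_force: 40.0
```

```bash
python3 f.py
```

```text
loc TCP [-0.0047 -0.0059  0.0576] axis z 0.0546 F loc [-0.7 -0.3 -1. ] T [ 0.03  0.29 -0.01] q5 0.5433721422527424 t 18.75
```

Emit:
{"method": "play_rows", "body": {"rows": [[-0.2,0,0.05,0,0,0,0],[-0.23,0,0.15,0,0,0,0],[-0.26,0,0.25,0,0,0,0],[-0.28,0,0.35,0,0,0,0],[-0.28,0,0.35,0,0,0,0]], "squeeze": 30}}

```text
time: 19.25
tool_pos: [0.54, 0.1962, 0.1356]
tool_rot: [-3.141, 0.36, -2.992]
contact_force: [-0.2, 1.3, -2.1]
opening: 0.0189
grip_force: 30.0
```

```bash
python3 f.py; python3 look.py -.0095
```

```text
loc TCP [-0.0017 -0.0056  0.0553] axis z 0.0523 F loc [-1.2  1.3 -1.8] T [-0.01  0.36 -0.05] q5 0.5422939989776082 t 19.25
-0.075 16 z95 0.06
-0.06 50 z95 0.0636
0.03 18 z95 0.0628
0.065 31 z95 0.0605
```

Emit:
{"method": "play_rows", "body": {"rows": [[-0.03,0,0.1,0,0,0,0],[-0.05,0,0.2,0,0,0,0],[-0.08,0,0.3,0,0,0,0],[-0.1,0,0.4,0,0,0,0],[-0.1,0,0.4,0,0,0,0]]}}

```text
time: 19.8
tool_pos: [0.5424, 0.1958, 0.1321]
tool_rot: [-3.141, 0.36, -2.992]
contact_force: [-1.4, -5.2, 0.6]
opening: 0.0188
grip_force: 30.0
```

```bash
python3 f.py
```

```text
loc TCP [-0.0018 -0.0063  0.0511] axis z 0.0481 F loc [-1.5 -5.   1.7] T [-0.81  0.47  0.2 ] q5 0.536416126700396 t 19.8
```

Emit:
{"method": "play_rows", "body": {"rows": [[-0.03,-0.04,0.1,0,0,0,0],[-0.05,-0.06,0.2,0,0,0,0],[-0.08,-0.06,0.3,0,0,0,0],[-0.08,-0.06,0.3,0,0,0,0]]}}

```text
time: 20.2
tool_pos: [0.5439, 0.1961, 0.13]
tool_rot: [-3.141, 0.36, -2.992]
contact_force: [-4.9, -2.6, 5.3]
opening: 0.0192
grip_force: 30.0
```

```bash
python3 f.py
```

```text
loc TCP [-0.0017 -0.0062  0.0485] axis z 0.0455 F loc [-1.2 -1.8  7.3] T [-0.21  0.7  -0.  ] q5 0.5323332542181266 t 20.2
```

Emit:
{"method": "play_rows", "body": {"rows": [[-0.03,-0.02,0.1,0,0,0,0],[-0.05,-0.02,0.2,0,0,0,0],[-0.08,-0.02,0.3,0,0,0,0],[-0.08,-0.02,0.3,0,0,0,0]]}}

```text
time: 20.6
tool_pos: [0.5459, 0.1964, 0.1275]
tool_rot: [-3.142, 0.36, -2.992]
contact_force: [-3.8, -0.3, 5.1]
opening: 0.0191
grip_force: 30.0
```

```bash
python3 f.py; python3 look.py -.0095
```

```text
loc TCP [-0.0016 -0.0063  0.0453] axis z 0.0423 F loc [-0.2  0.3  6.4] T [-0.12  0.67 -0.  ] q5 0.5274077885673036 t 20.6
-0.075 15 z95 0.052
-0.06 37 z95 0.0546
0.03 12 z95 0.0512
0.065 32 z95 0.0504
```

Emit:
{"method": "play_rows", "body": {"rows": [[-0.03,0,0.1,0,0,0,0],[-0.05,0,0.2,0,0,0,0],[-0.08,0,0.3,0,0,0,0],[-0.1,0,0.4,0,0,0,0],[-0.1,0,0.4,0,0,0,0]]}}

```text
time: 21.15
tool_pos: [0.5486, 0.1966, 0.1233]
tool_rot: [-3.141, 0.36, -2.992]
contact_force: [0.7, 0.1, -1.0]
opening: 0.0193
grip_force: 30.0
```

```bash
python3 f.py; python3 look.py -.0095
```

```text
loc TCP [-0.0017 -0.0064  0.0403] axis z 0.0373 F loc [ 0.  -0.  -1.2] T [-0.12  0.23  0.03] q5 0.5199208222491882 t 21.15
-0.075 14 z95 0.0459
-0.06 31 z95 0.0493
0.03 11 z95 0.0456
0.065 32 z95 0.0455
```

Past the throat and level. On to the saddle.

Emit:
{"method": "play_rows", "body": {"rows": [[-0.03,0,0.1,0,0,0,0],[-0.05,0,0.2,0,0,0,0],[-0.08,0,0.3,0,0,0,0],[-0.08,0,0.3,0,0,0,0]]}}

```text
time: 21.6
tool_pos: [0.5503, 0.1968, 0.1206]
tool_rot: [-3.141, 0.36, -2.992]
contact_force: [2.4, 0.7, -5.8]
opening: 0.0192
grip_force: 30.0
```

```bash
python3 f.py; python3 look.py -.0095
```

```text
loc TCP [-0.0019 -0.0065  0.0372] axis z 0.0342 F loc [-1.3  0.3 -6.2] T [-0.11  0.11  0.01] q5 0.5157084871803982 t 21.6
-0.075 16 z95 0.0441
-0.06 32 z95 0.0461
0.03 11 z95 0.0448
0.065 31 z95 0.043
```

Emit:
{"method": "play_rows", "body": {"rows": [[-0.03,0,0.1,0,0,0,0],[-0.05,0,0.2,0,0,0,0],[-0.05,0,0.2,0,0,0,0]]}}

```text
time: 21.95
tool_pos: [0.5513, 0.1967, 0.1192]
tool_rot: [-3.141, 0.36, -2.992]
contact_force: [2.1, -3.8, -4.8]
opening: 0.019
grip_force: 30.0
```

```bash
python3 f.py; python3 look.py -.0095
```

```text
loc TCP [-0.0018 -0.0067  0.0354] axis z 0.0324 F loc [-1.5 -4.1 -4.8] T [-0.6   0.21  0.12] q5 0.5132623422742657 t 21.95
-0.075 15 z95 0.0413
-0.06 37 z95 0.0498
0.03 11 z95 0.0431
0.065 32 z95 0.0406
```

Emit:
{"method": "play_rows", "body": {"rows": [[-0.03,0,0.1,0,0,0,0],[-0.05,0,0.2,0,0,0,0],[-0.05,0,0.2,0,0,0,0]]}}

```text
time: 22.3
tool_pos: [0.5515, 0.1968, 0.119]
tool_rot: [-3.141, 0.359, -2.992]
contact_force: [-10.9, -7.0, 13.5]
opening: 0.0196
grip_force: 30.0
```

```bash
python3 f.py; python3 look.py -.0095
```

```text
loc TCP [-0.0018 -0.0067  0.0352] axis z 0.0322 F loc [-1.9 -5.3 17.9] T [-0.91  1.24  0.2 ] q5 0.5136239119975864 t 22.3
-0.075 13 z95 0.0401
-0.06 34 z95 0.0492
0.03 13 z95 0.0433
0.065 32 z95 0.0406
```

Emit:
{"method": "play_rows", "body": {"rows": [[0.03,0,-0.15,0,0,0,0],[0.03,0,-0.15,0,0,0,0.5],[0.03,0,-0.15,0,0,0,0.5],[0.03,0,-0.15,0,0,0,0.5],[0.03,0,-0.15,0,0,0,0.5],[0.03,0,-0.15,0,0,0,0.5],[0.03,0,-1,0,0,0,0.5],[0.03,0,-3,0,0,0,0.5],[0.03,0,-7,0,0,0,0.5],[0.03,0,-11,0,0,0,0.5],[0.03,0,-16,0,0,0,0.5],[0.03,0,-20,0,0,0,0.5],[-0.03,0,-20,0,0,0,0.5]]}}

```text
time: 23.65
tool_pos: [0.4837, 0.1874, 0.3119]
tool_rot: [3.141, 0.372, -2.992]
contact_force: [0.1, 0.3, 0.4]
opening: 0.0459
grip_force: 0.0
```

```bash
python3 f.py; python3 -c "
from h import *
pics=[]
for f in('top','side'):
    p,w=cloud(f); pics.append(p[:,:,::-1]); p=p.astype(int); L=loc(w)
    for nm,yc,lo in(('S',-.0063,.033),('L',.0937,.038),('st',-.106,.036)):
      for a,b in((-.09,-.063),(-.027,.027),(.065,.1)):
        K=(p.max(-1)-p.min(-1)<35)&(p.mean(-1)>80)&(L[...,0]>a)&(L[...,0]<b)&(abs(L[...,1]-yc)<.02)&(L[...,2]>lo-.01)&(L[...,2]<.07)
        s=L[K]
        if len(s)<8: continue
        zc=np.percentile(s[:,2],95); c=s[s[:,2]>zc-.004]
        print(f,nm,a,len(s),'ymid',np.percentile(s[:,1],[2,98]).mean().round(4),'crest',c[:,1].mean().round(4),'z',zc.round(4),'x',s[:,0].min().round(4),s[:,0].max().round(4))
a=cv2.resize(pics[0][100:210,105:270],(528,352)); b=cv2.resize(pics[1][110:220,240:350],(272,272))
o=np.zeros((352,800,3),np.uint8); o[:,:528]=a; o[:272,528:]=b; cv2.imwrite('pics/end.png',o)
"
```

```text
loc TCP [ 0.0528 -0.0059  0.2325] axis z 0.2295 F loc [0.4 0.3 0.3] T [ 0.03  0.24 -0.03] q5 0.963648062424048 t 23.65
top S 0.065 70 ymid -0.0064 crest -0.0061 z 0.0405 x 0.0654 0.0949
top L 0.065 106 ymid 0.0927 crest 0.0933 z 0.0504 x 0.0651 0.0926
top st -0.09 37 ymid -0.1069 crest -0.1063 z 0.0479 x -0.0796 -0.063
top st -0.027 180 ymid -0.1065 crest -0.106 z 0.0496 x -0.0267 0.0269
top st 0.065 89 ymid -0.1064 crest -0.1063 z 0.0469 x 0.0655 0.0941
side S -0.09 24 ymid -0.011 crest -0.0105 z 0.0405 x -0.0782 -0.0638
side S -0.027 95 ymid -0.0128 crest -0.0119 z 0.0437 x -0.0268 0.0266
side S 0.065 39 ymid -0.0114 crest -0.0114 z 0.0407 x 0.066 0.0926
side L -0.09 30 ymid 0.0849 crest 0.0869 z 0.0521 x -0.0814 -0.0637
side L -0.027 50 ymid 0.0846 crest 0.0866 z 0.0522 x -0.0267 0.0132
side L 0.065 42 ymid 0.0865 crest 0.0877 z 0.0512 x 0.0651 0.09
side st -0.09 39 ymid -0.1128 crest -0.112 z 0.0485 x -0.0796 -0.0635
side st -0.027 132 ymid -0.1118 crest -0.1113 z 0.05 x -0.0268 0.0269
side st 0.065 59 ymid -0.1136 crest -0.1126 z 0.0475 x 0.0652 0.0917
```

View pics/end.png

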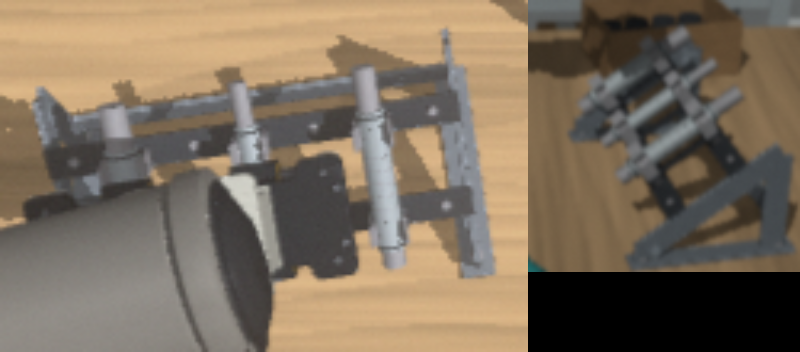

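Both gauges are in and level, long members up. Each push ended on a hard stop, and the stored gauge hasn't moved. Handing in.

```bash
python3 -c "
from cell import robot
print(robot.hand_in())"
```

```text
the job is handed in; nothing more can be done
None
```

Both gauges are in their own clips, long ends up and felt home on the hard stop; the arm is clear and the job was handed in at about 24 s, though hand-in returned no verdict.

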